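# Locate a microdilution plate on the light box and switch its lamp on

## Task

The 96-well plate standing on the light box is to be read. Slide it home, flat on the box and square, against both dowel pins and the end stop, without lifting or tipping it - its wells are full - and switch the lamp on by pulling its spring knob straight out until it stays out by itself when let go. Leave everything else on the bench where it is.

Things in the scene. Friction and masses are not known exactly. Their poses are not given: they have to be found in the camera images.
- light_box: White steel light box, fixed, 220 mm deep (x) by 360 mm wide (y) by 90 mm high; smooth flat top with a flush opal window, on which the plate slides freely. Only the two pins, the end stop and loose things stand up from the top. Origin: centre of its underside, on the bench. x points from its front panel (the side with the knob, towards the robot) to its rear, y to its left, z up.
- plate_center (a point): Centre (half-way up, 7.2 mm above its underside) of the open 96-well plate with amber wells, 85.5 mm (own x) by 128 mm (own y) by 14.4 mm high, about 90 g, loose, standing on the light box's top, askew and short of the pins and stop. When home its axes are parallel to the light box's.
- seat (a point): Point of the light box where plate_center is when the plate is home, touching both pins and the stop; axes as the light box. At the start the plate lies 20 to 45 mm from it towards the front (-x) and 20 to 55 mm towards the right (-y), turned up to 15 degrees either way.
- pin_left (a point): Left of two upright steel dowel pins, 8 mm across, 12 mm high, near the rear of the light box's top; point on its axis, half-way up. The plate's rear long side (its +x side) rests against both pins.
- pin_right (a point): Right dowel pin, same size, 80 mm from the left one; point on its axis, half-way up.
- end_stop (a point): Dark steel end stop block, 34 mm (x) by 12 mm (y) by 12 mm high, at the left of the plate's seat; point in the middle of its face looking to the light box's -y. The plate's left short side (its +y side) rests against it.
- knob_grip (a point): Black lamp knob on the front panel: point on its horizontal axis, 58 mm above the bench (32 mm below the box's top), half-way along its 33 mm thick, 24 mm long fluted body; moves with the knob. Off, it lies 20 mm in front of the panel and the body starts 8 mm in front of it. A 41 mm wide, 6 mm long lip is at its outer end. Axes as the light box; pulls straight out along -x.
- knob (a joint): How far the lamp knob stands out, in m: 0 pushed in (off), rests at 0.012 when on, hard stop at 0.0125. A snap spring pulls it back in until half-way (0.006), then snaps it on outward; the pull peaks at about 5 to 8 N. When it is out a green band shows on its shaft.
- marker: Bystander: marker pen, 138 by 13 mm, lying along x near the right-hand edge of the light box's top. Origin under its middle.
- plate_lid: Bystander: clear lid of the plate, 85.5 by 128 by 9 mm, on the bench in front of the light box, left of the knob. Origin under its centre.
- spare_plate: Bystander: second 96-well plate, covered, 85.5 by 128 by 17 mm, on the bench right of the light box. Origin under its centre.
- dish_stack: Bystander: stack of culture dishes, 90 mm across, 90 mm high, on the bench right of the light box. Origin under its centre.
- tip_box_a: Bystander: white pipette tip box with blue lid, 85 by 122 by 90 mm, on the bench left of the light box. Origin under its centre.
- tip_box_b: Bystander: grey pipette tip box with blue lid, 85 by 122 by 90 mm, on the bench left of the light box. Origin under its centre.
Mind the look-alikes: they are no part of the job. What is shaped like the part that bears plate_center but blue or purple is not meant.

How it is judged:
At the end, for the whole second after the job is handed in: The knob rests in its out (on) position (more than 9.5 mm out); the plate lies flat on the light box with its centre within 2 mm of its home place in each direction and square to within 0.025 rad (value of joint knob above 0.0095 m and x of plate_center in the frame of seat between -0.002 and 0.002 m and y of plate_center in the frame of seat between -0.002 and 0.002 m and z of plate_center in the frame of seat below 0.002 m and angle between the x axis of plate_center and the x axis of seat, either way round below 0.025 rad and angle between plate_center's own z axis and vertical below 0.03 rad); the robot touches nothing.
It fails at once if the plate is tipped by more than 0.2 rad (angle between plate_center's own z axis and vertical above 0.2 rad).
It fails at once if the plate is lifted more than 15 mm off the light box (z of plate_center in the frame of seat above 0.015 m).
It fails at once if a bystander (marker, plate lid, spare plate, dish stack or tip box) is moved by more than 20 mm (distance of any of marker, plate_lid, spare_plate, dish_stack, tip_box_a, tip_box_b from where it was at the start of the episode above 0.02 m).
It also fails if it takes over 61 s, if anything falls off the work surface, if the arm or the gripper's body presses on something with over 40 N, if the wrist force passes 120 N, or if a joint passes its speed limit or range.

## Robot

A 7-joint arm with a two-finger parallel gripper is mounted at the origin on the work surface. World frame = base frame: x ahead of the robot, y to its left, z up, the work surface at z = 0. Lengths are in m, angles in rad, forces in N, time in s.
With the tool pointing down it reaches from about 0.425 to 0.875 m from the base axis. Payload 4.7 kg.
Tool frame: the origin (TCP) lies on the mounting face of the last link; the fingertips stand 182 mm ahead of it and the grasp point (between the pads) lies 164 mm ahead of it (ctrl.finger_overhang is the distance from the TCP to the fingertips, in m); z points along the fingers, y is the line along which they close (so a half turn about z gives the same grasp; the last joint's range is limited). The gripper opens to 87 mm and grips with 3 to 60 N. Pads are 19 mm wide; open, the fingers measure 117 mm over their backs; the gripper's body (75 mm by 190 mm) begins 51 mm behind the grasp point.
Start: joints at [-1.127, 0.321, -0.07, 1.45, 0.023, 1.371, -0.057], TCP at [0.271, 0.591, 0.405] pointing down, gripper open.
Joint ranges: [-2.86, 2.86], [-0.3, 2.09], [-1.38, 1.24], [0.06, 2.45], [-1.56, 4.7], [0.09, 2.05], [-2.69, 2.69]. Speed limits (rad/s): [2.57, 2.57, 3.14, 3.14, 3.14, 3.14, 3.14].

## Interface

Orientations are given as a rotation vector (axis times angle).
In Python, from bench import ctrl gives the robot as it stands.
- The arm moves only by the shell command python3 -m jog 'ROWS' [FORCE]. ROWS is a JSON object of lists of equal length, an entry for each row: "translation": the shift along the tool's x, y, z as a fraction of full scale, a list of three; "yaw": the turn about the tool's z as a fraction of full scale; "jaw": the closure, from 0 (fully open) to 1 (shut). In form: {"translation": [[dx, dy, dz], ...], "yaw": [yaw, ...], "jaw": [jaw, ...]}. A call has 1 to 8 rows; each row is the pose to reach, as a shift and turn from the pose commanded when the call began, along the tool's axes at that moment, turning the shorter way round; what a row does not reach only later rows make up. Full scale, the value 1, is 0.2 m for a shift and 180 degrees for a turn. A row lasts 1/8 s, in which the tool goes at most 62.5 mm and 10.7 degrees, less where a joint would pass 70% of its speed; a pose out of reach is approached as far as the arm can. A call with a number of a shift or a turn outside -1 to 1 is refused whole. A call with a gripper value outside its range is refused whole. The fingers move at their own pace and stop on an object; FORCE is the grip in N (left out, the last holds). Time passes only in rows, so rows that repeat a pose let the fingers close. It gives the time, the measured TCP pose, the force, the opening and the grip force at its end, in the units of the state.
- ctrl.get_state(): the state, without advancing time (a new reading comes with each control period).
- ctrl.get_image(name): name is "scene" or "top" or "wrist"; returns a dict with "pixels" (400x640x3 uint8, blue, green, red), "fx", "fy", "cx", "cy" (pixels), "k1" (the pictures are not rectified: a ray, as slopes to the right and down, at radius r is drawn at 1 + k1 r^2 times it, then the intrinsics apply), "R" (3x3) and "t" (3): a world point X has camera coordinates R X + t; the wrist camera has in their place "mount" (4x4, takes a point from camera to tool coordinates, whose origin is the TCP and whose axes are the flange's). Camera axes: x right, y down, z forward; pixel columns grow to the right and rows downward; lengths in m; the calibration is good to about 2 mm. A picture is of the moment at which its call begins: read the wrist's pose just before it. There is no depth.
- ctrl.close_job(): hands the job in; it is judged then, once.
Trained networks look in a picture, given as the dict that the camera call returned (one of the last four; its "shot" number tells which), for a name from the list of things; names that differ only in an ending like _2 or _b are one class to them, and where a whole thing is asked for, a point or a joint stands for the part that bears it (a point fixed in the world has none). Each returns a list of dicts, best first, with "p" (0 to 1); they miss things now and then, are a little off and sometimes report something else, mostly with a low value. They report only what shows in the picture. A call takes as long as a camera call. They do not tell look-alikes from the thing itself.
- ctrl.silhouettes(label, picture): "region" (400x640 bool, what is visible of it) and "at" ([column, row] in pixels, amid what is visible of it).
The state is a dict: "time": time; "joint_positions": joint angles; "qd": joint speeds; "joint_torque": joint torques, N m; "position": TCP position; "tool_rot": TCP orientation; "ft_force": force on the tool from outside, world axes, zero at the start; "torque": the same for the moment, N m; "grip_width": opening from 0.0 (shut) to 1.0 (fully open); "grip_force": force on a finger pad.
Only numpy, scipy, OpenCV 4.12 (cv2) and the standard library are available. Lean on these libraries where they do the work, as an engineer would, in place of code of your own. Each camera call takes 0.05 s, during which the arm holds its last target. There are 200 camera calls.

## Working session

There is one attempt and no reset: what is moved stays moved. The work goes in short steps, Python scripts to look and compute and a shell command to move; the robot and the scene stay as the last step left them, time stands still between calls to the robot, and variables do not carry over. Pictures are saved under pics/ and viewed, at most 11 in all, crops included, and the job is handed in when it is done.

```bash
mkdir -p pics; cat > h.py <<'E'
import numpy as np, cv2
from scipy.spatial.transform import Rotation as Ro
from bench import ctrl
def pose(im,st=None):
    if 'R' in im: return np.array(im['R']),np.array(im['t'])
    M=np.array(im['mount']); Rt=Ro.from_rotvec(st['tool_rot']).as_matrix()
    Rc=Rt@M[:3,:3]; c=Rt@M[:3,3]+np.array(st['position'])
    return Rc.T,-Rc.T@c
def ray(im,uv,st=None):
    R,t=pose(im,st); u=(np.array(uv,float)-[im['cx'],im['cy']])/[im['fx'],im['fy']]
    s=u.copy()
    for _ in range(30): s=u/(1+im['k1']*(s@s))
    d=R.T@np.r_[s,1]; return -R.T@t,d
def onz(im,uv,z,st=None):
    c,d=ray(im,uv,st); return c+d*(z-c[2])/d[2]
def proj(im,X,st=None):
    R,t=pose(im,st); p=R@np.array(X)+t; s=p[:2]/p[2]; s=s*(1+im['k1']*(s@s))
    return s*[im['fx'],im['fy']]+[im['cx'],im['cy']]
def tri(rs):
    A=0;b=0
    for c,d in rs:
        d=d/np.linalg.norm(d);P=np.eye(3)-np.outer(d,d);A=A+P;b=b+P@c
    return np.linalg.solve(A,b)
E
python3 - <<'E'
from h import *
for n in ['top','scene']:
    im=ctrl.get_image(n); cv2.imwrite(f'pics/{n}0.png',im['pixels'])
    R,t=pose(im);print(n,im['fx'],im['k1'],(-R.T@t).round(3))
    for l in ['light_box','plate_center','knob_grip','marker','plate_lid','spare_plate','dish_stack','tip_box_a']:
        print(l,[(round(r['p'],2),np.round(r['at']),int(r['region'].sum())) for r in ctrl.silhouettes(l,im)[:3]])
print(ctrl.get_state())
E
```

```text
top 408.57708226667376 -0.0005412301196292508 [0.475 0.021 1.158]
light_box [(0.76, array([300., 163.]), 9663)]
plate_center [(0.89, array([289., 177.]), 1554), (0.89, array([467., 196.]), 1434), (0.77, array([193., 284.]), 1548)]
knob_grip [(0.54, array([333., 224.]), 157)]
marker [(0.56, array([355., 176.]), 260), (0.52, array([274., 258.]), 1428)]
plate_lid [(0.67, array([275., 259.]), 1445)]
spare_plate [(0.75, array([395., 196.]), 1400), (0.27, array([288., 181.]), 1660)]
dish_stack [(0.71, array([385., 140.]), 1047)]
tip_box_a [(0.88, array([196., 210.]), 1586)]
scene 471.85241725353086 -0.08430762465014582 [1.557 0.479 0.909]
light_box [(0.9, array([331., 221.]), 7930)]
plate_center [(0.86, array([450., 198.]), 758), (0.78, array([286., 158.]), 567), (0.69, array([201., 178.]), 734)]
knob_grip [(0.54, array([312., 175.]), 34)]
marker [(0.74, array([279., 193.]), 117)]
plate_lid [(0.84, array([376., 186.]), 306)]
spare_plate [(0.6, array([258., 194.]), 512)]
dish_stack [(0.82, array([239., 218.]), 1178), (0.23, array([339., 203.]), 1000)]
tip_box_a [(0.7, array([417., 257.]), 2189), (0.69, array([429., 220.]), 1497)]
{'time': 0.9, 'joint_positions': array([-1.12688479,  0.32099297, -0.07011296,  1.45052298,  0.02258267,
        1.37081594, -0.05691592]), 'qd': array([ 0.00064542,  0.00040382,  0.00026797, -0.00130296,  0.00181276,
        0.00119281,  0.00078152]), 'joint_torque': array([ 1.09982111e-04, -4.91090977e+01, -4.02882909e-01, -3.12774110e+01,
       -6.36548898e-02,  3.33459734e-02, -4.86922886e-06]), 'position': array([0.27085832, 0.59087057, 0.40477964]), 'tool_rot': array([6.69934964e-01, 3.06929529e+00, 6.45561722e-05]), 'ft_force': array([0.00525957, 0.1306279 , 0.5498866 ]), 'torque': array([0.02526216, 0.05073556, 0.00887774]), 'grip_force': 0.0, 'grip_width': 0.9999518740459487}
```

View pics/top0.png

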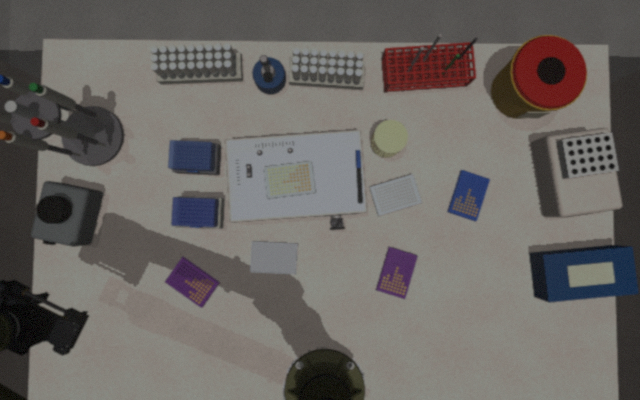

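View pics/scene0.png

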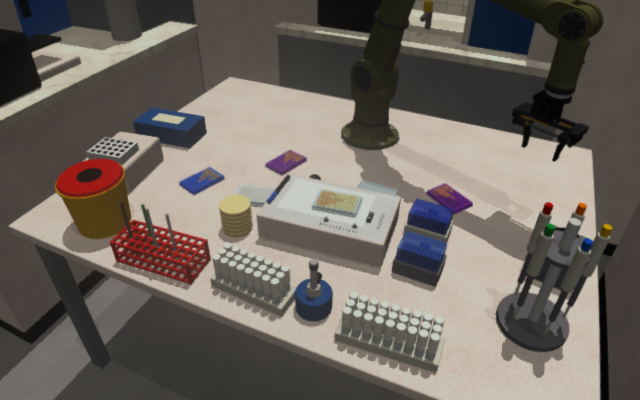

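Top view: box upper face spans about (227,138)–(367,215), pins (260,152) and (290,150), stop (249,171), amber plate centre (290,180), marker (358,176), knob (337,222).

```bash
python3 - <<'E'
from h import *
im=ctrl.get_image('top')
for n,uv,z in [('pinL',(260,152),.096),('pinR',(290,150),.096),('stop',(249,171),.096),('plate',(290,180),.1),('marker',(358,176),.1),('knob',(337,222),.058),('bFL',(232,221),.09),('bFR',(367,214),.09),('bRL',(227,138),.09),('bRR',(360,130),.09)]: print(n,onz(im,uv,z).round(3))
w=ctrl.get_image('wrist');print(np.round(w['mount'],3),w['fx'],w['cx'],w['cy'],w['k1'])
st=ctrl.get_state();print(Ro.from_rotvec(st['tool_rot']).as_matrix().round(3))
print(ctrl.finger_overhang)
E
```

```text
pinL [0.645 0.173 0.096]
pinR [0.651 0.095 0.096]
stop [0.595 0.201 0.096]
plate [0.572 0.094 0.1  ]
marker [ 0.583 -0.083  0.1  ]
knob [ 0.463 -0.031  0.058]
bFL [0.464 0.244 0.09 ]
bFR [ 0.485 -0.108  0.09 ]
bRL [0.682 0.261 0.09 ]
bRR [ 0.706 -0.089  0.09 ]
[[ 0.    -0.967 -0.253  0.071]
 [ 1.     0.    -0.     0.   ]
 [ 0.    -0.253  0.967  0.02 ]
 [ 0.     0.     0.     1.   ]] 333.60164807797327 326.63442387878524 198.55888859551393 -0.0403139334629007
[[-0.909  0.417  0.   ]
 [ 0.417  0.909  0.   ]
 [-0.     0.    -1.   ]]
0.1822
```

```bash
python3 -m jog '{"translation":[[-0.25,-0.18,0],[-0.5,-0.37,0],[-0.76,-0.55,0],[-1,-0.73,0]],"yaw":[0,0,0,0],"jaw":[0,0,0,0]}' && python3 -m jog '{"translation":[[-0.25,-0.18,0],[-0.5,-0.37,0],[-0.76,-0.55,0],[-1,-0.73,0]],"yaw":[0,0,0,0],"jaw":[0,0,0,0]}' && python3 -m jog '{"translation":[[-0.14,-0.1,0],[-0.27,-0.2,0],[-0.27,-0.2,0],[-0.27,-0.2,0],[-0.27,-0.2,0]],"yaw":[-0.05,-0.1,-0.158,-0.158,-0.158],"jaw":[0,0,0,0,0]}'
python3 - <<'E'
from h import *
st=ctrl.get_state();w=ctrl.get_image('wrist');cv2.imwrite('pics/w1.png',w['pixels'])
print(st['time'],st['position'],Ro.from_rotvec(st['tool_rot']).as_matrix().round(3))
for l in ['plate_center','knob_grip','marker']:
    print(l,[(round(r['p'],2),np.round(r['at'])) for r in ctrl.silhouettes(l,w)[:3]])
for r in ctrl.silhouettes('plate_center',w)[:2]:
    c=max(cv2.findContours(r['region'].astype('uint8'),0,2)[0],key=cv2.contourArea); b=cv2.boxPoints(cv2.minAreaRect(c)); print(b.round(), [onz(w,p,.1,st).round(4) for p in b])
E
```

```text
time: 1.5
position: [0.3928, 0.3728, 0.4051]
tool_rot: [0.67, 3.069, 0.001]
ft_force: [0.2, -0.4, -0.2]
grip_width: 1.002
grip_force: 0.0
time: 2.0
position: [0.5136, 0.1568, 0.4052]
tool_rot: [0.67, 3.068, 0.001]
ft_force: [1.1, 0.5, 0.3]
grip_width: 0.999
grip_force: 0.0
time: 2.62
position: [0.5451, 0.1005, 0.4048]
tool_rot: [-0.101, 3.14, 0.001]
ft_force: [-1.0, 0.4, 0.4]
grip_width: 1.002
grip_force: 0.0
2.625 [0.54505795 0.10047458 0.40481467] [[-0.998 -0.065  0.   ]
 [-0.065  0.998  0.   ]
 [-0.     0.    -1.   ]]
plate_center [(0.9, array([612.,   8.])), (0.82, array([62.,  6.])), (0.67, array([320., 215.]))]
knob_grip [(0.73, array([192.,  82.]))]
marker [(0.77, array([119., 183.]))]
[[587.   0.]
 [639.   0.]
 [639.  24.]
 [587.  24.]] [array([0.3736, 0.2969, 0.1   ]), array([0.3688, 0.3409, 0.1   ]), array([0.3865, 0.3454, 0.1   ]), array([0.3911, 0.3009, 0.1   ])]
[[25.  0.]
 [83.  0.]
 [83. 18.]
 [25. 18.]] [array([ 0.4011, -0.1494,  0.1   ]), array([ 0.4   , -0.1006,  0.1   ]), array([ 0.4133, -0.1017,  0.1   ]), array([ 0.4146, -0.151 ,  0.1   ])]
```

View pics/w1.png

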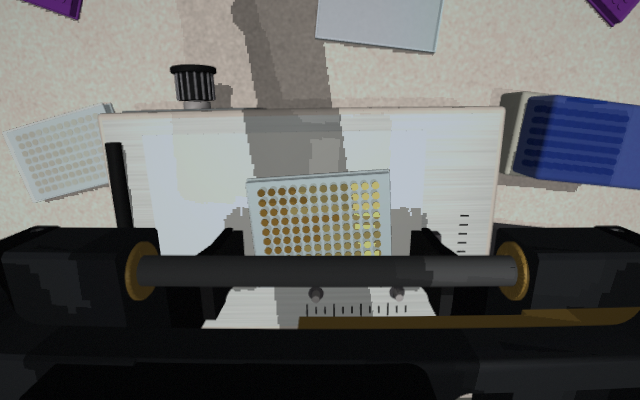

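Wrist view (up = towards robot, right = +y): box front top edge (98,114)–(504,107), plate front corners (248,181) and (389,171), pin tops (317,293), (397,292), knob (194,85), marker (119,183).

```bash
python3 - <<'E'
from h import *
st=ctrl.get_state();w=ctrl.get_image('wrist')
for n,uv,z in [('pinR',(317,292),.102),('pinL',(397,292),.102),('plateFR',(248,181),.1044),('plateFL',(389,171),.1044),('plate mid R',(253,250),.1044),('marker',(119,183),.1),('mark near',(114,143),.103),('knob',(194,85),.0745),('lip outer',(192,67),.0785),('bFL',(504,107),.09),('bFR',(98,114),.09),('lid',(380,48),.009),('lidbl',(316,39),.009),('lidbr',(433,52),.009)]: print(n,onz(w,uv,z,st).round(4))
E
```

```text
pinR [0.6407 0.0985 0.102 ]
pinL [0.6358 0.1743 0.102 ]
plateFR [0.5371 0.0331 0.1044]
plateFL [0.5204 0.1528 0.1044]
plate mid R [0.6007 0.038  0.1044]
marker [ 0.5473 -0.0828  0.1   ]
mark near [ 0.5118 -0.0823  0.103 ]
knob [ 0.4594 -0.023   0.0745]
lip outer [ 0.4446 -0.0229  0.0785]
bFL [0.4601 0.249  0.09  ]
bFR [ 0.489  -0.1029  0.09  ]
lid [0.4063 0.1481 0.009 ]
lidbl [0.4021 0.0805 0.009 ]
lidbr [0.406  0.2044 0.009 ]
```

```bash
python3 -m jog '{"translation":[[0.26,0,0],[0.26,0,0.2],[0.26,0,0.4],[0.26,0,0.56],[0.26,0,0.64],[0.26,0,0.64]],"yaw":[0,0,0,0,0,0],"jaw":[0.3,0.3,0.3,0.3,0.3,0.3]}'
python3 - <<'E'
from h import *
st=ctrl.get_state();w=ctrl.get_image('wrist');cv2.imwrite('pics/w2.png',w['pixels'])
E
```

```text
time: 3.68
position: [0.4932, 0.0965, 0.2762]
tool_rot: [0.104, -3.138, 0.001]
ft_force: [-0.8, -0.5, -0.4]
grip_width: 0.704
grip_force: 0.0
```

View pics/w2.png

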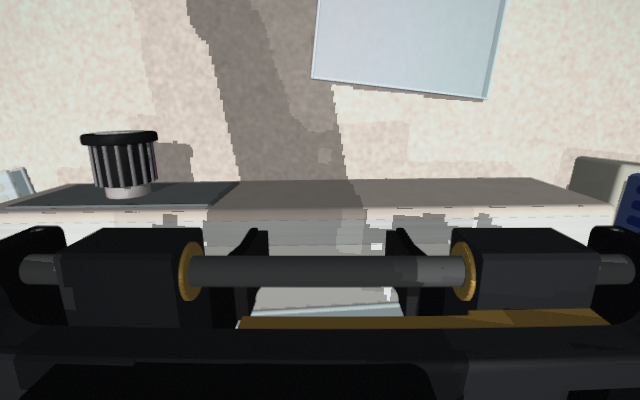

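Plate edge (250–400, 315) lies just beyond the fingers; they stand on the box ahead of it. Pushing.

```bash
python3 -m jog '{"translation":[[-0.025,0,0],[-0.05,0,0],[-0.08,0,0],[-0.11,0,0],[-0.14,0,0],[-0.17,0,0],[-0.2,0,0],[-0.2,0,0]],"yaw":[0,0,0,0,0,0,0,0],"jaw":[0.3,0.3,0.3,0.3,0.3,0.3,0.3,0.3]}'
python3 -m jog '{"translation":[[-0.01,0,0],[-0.02,0,0],[-0.02,0,0]],"yaw":[0,0,0],"jaw":[0.3,0.3,0.3]}'
python3 - <<'E'
from h import *
st=ctrl.get_state();im=ctrl.get_image('top')
r=ctrl.silhouettes('plate_center',im)
print([(round(q['p'],2),np.round(q['at'])) for q in r])
cv2.imwrite('pics/t2.png',cv2.resize(im['pixels'][110:240,210:380],None,fx=4,fy=4,interpolation=cv2.INTER_CUBIC))
E
```

```text
time: 4.72
position: [0.5338, 0.0991, 0.2767]
tool_rot: [-0.104, 3.139, -0.0]
ft_force: [-0.6, -0.5, 0.4]
grip_width: 0.703
grip_force: 0.0
time: 5.1
position: [0.5374, 0.0994, 0.2768]
tool_rot: [-0.104, 3.139, 0.0]
ft_force: [-0.2, -0.3, -0.6]
grip_width: 0.7
grip_force: 0.0
[(0.78, array([395., 272.])), (0.75, array([192., 285.])), (0.56, array([305., 162.])), (0.55, array([469., 195.]))]
```

View pics/t2.png

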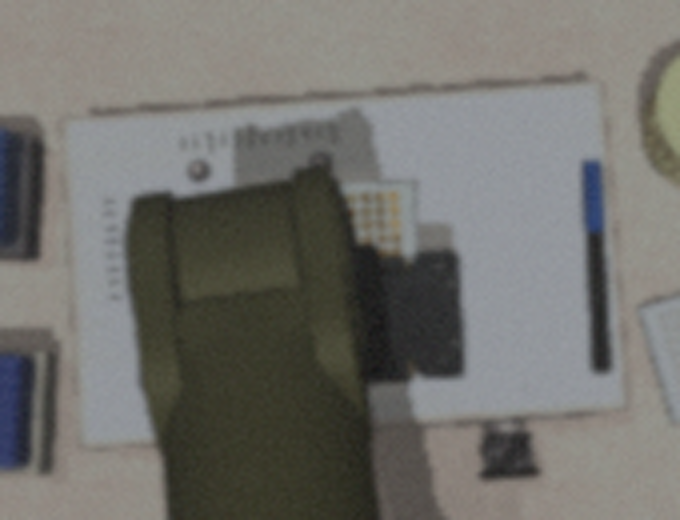

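Plate's rear edge (crop row ~183) is roughly 8 mm short of the right pin; creep on.

```bash
python3 -m jog '{"translation":[[-0.01,0,0],[-0.02,0,0],[-0.02,0,0]],"yaw":[0,0,0],"jaw":[0.3,0.3,0.3]}' | grep -E "pos|ft"
python3 -m jog '{"translation":[[-0.01,0,0],[-0.015,0,0],[-0.015,0,0]],"yaw":[0,0,0],"jaw":[0.3,0.3,0.3]}'| grep -E "pos|ft"
python3 -m jog '{"translation":[[-0.01,0,0],[-0.01,0,0],[-0.01,0,0]],"yaw":[0,0,0],"jaw":[0.3,0.3,0.3]}'| grep -E "pos|ft"
```

```text
position: [0.5415, 0.0997, 0.2768]
ft_force: [1.3, -0.3, -0.2]
position: [0.5444, 0.0998, 0.2767]
ft_force: [-1.2, 0.4, -0.2]
position: [0.5464, 0.1, 0.2768]
ft_force: [-0.2, 0.4, 0.4]
```

```bash
python3 -m jog '{"translation":[[-0.01,0,0],[-0.01,0,0],[-0.01,0,0]],"yaw":[0,0,0],"jaw":[0.3,0.3,0.3]}' | grep -E "pos|ft"
python3 -m jog '{"translation":[[-0.01,0,0],[-0.01,0,0],[-0.01,0,0]],"yaw":[0,0,0],"jaw":[0.3,0.3,0.3]}'| grep -E "pos|ft"
```

```text
position: [0.5483, 0.1001, 0.2768]
ft_force: [-0.4, 0.9, -0.4]
position: [0.5496, 0.1002, 0.2766]
ft_force: [-5.9, 0.2, 3.4]
```

Contact (−5.9 N) at the rear pins. Back off, up, and swing to the plate's right side.

```bash
python3 -m jog '{"translation":[[0.1,0,0],[0.1,0,-0.12],[0.1,0,-0.25],[-0.1,-0.2,-0.25],[-0.25,-0.494,-0.25],[-0.25,-0.494,-0.25],[-0.25,-0.494,-0.25],[-0.25,-0.494,-0.25]],"yaw":[0,0,0,-0.05,-0.1,-0.16,-0.22,-0.28],"jaw":[0.3,0.3,0.3,0.6,0.6,0.6,0.6,0.6]}' | grep -E "pos|rot|ft"
python3 -m jog '{"translation":[[0,0,0],[0,0,0],[0,0,0],[0,0,0],[0,0,0]],"yaw":[-0.05,-0.1,-0.16,-0.22,-0.22],"jaw":[0.6,0.6,0.6,0.6,0.6]}' 
python3 - <<'E'
from h import *
st=ctrl.get_state();im=ctrl.get_image('top');print(st['joint_positions'].round(2),st['position'],Ro.from_rotvec(st['tool_rot']).as_matrix().round(3))
cv2.imwrite('pics/t3.png',cv2.resize(im['pixels'][110:240,210:380],None,fx=4,fy=4,interpolation=cv2.INTER_CUBIC))
E
```

```text
position: [0.6074, 0.0046, 0.3267]
tool_rot: [-1.434, 2.793, -0.002]
ft_force: [-0.1, 0.5, -0.0]
time: 8.7
position: [0.6063, 0.0118, 0.3019]
tool_rot: [2.014, -2.327, -0.04]
ft_force: [-0.2, 0.9, -3.8]
grip_width: 0.401
grip_force: 0.0
[ 0.59  0.45 -0.84  1.64  0.35  1.28  2.67] [0.60631829 0.01176945 0.30190402] [[-0.142 -0.988 -0.065]
 [-0.989  0.144 -0.022]
 [ 0.031  0.062 -0.998]]
```

View pics/t3.png

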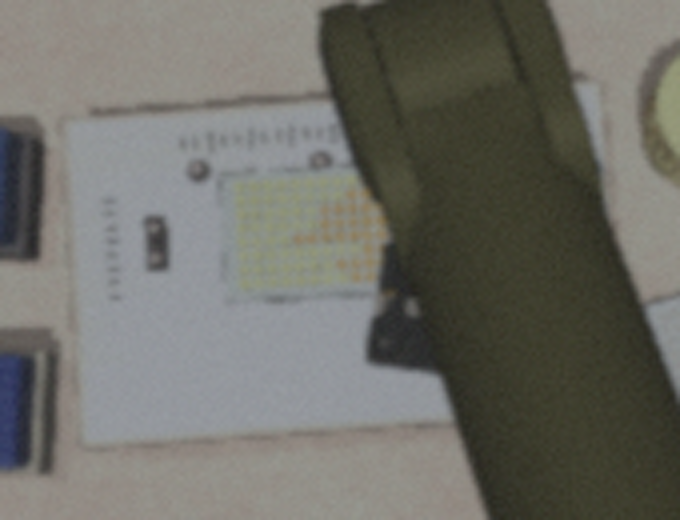

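Joint 7 ran into its range that way (plate undisturbed: left edge at crop col ~227, rear edge at right pin). Turn back to the former yaw and push with the shut fingers instead.

```bash
python3 -m jog '{"translation":[[0,0,-0.1],[0,0,-0.1],[0,0,-0.1],[0,0,-0.1],[0,0,-0.1],[0,0,-0.1],[0,0,-0.1],[0,0,-0.1]],"yaw":[0,0.06,0.12,0.18,0.24,0.3,0.36,0.42],"jaw":[1,1,1,1,1,1,1,1]}' | grep -E "pos|rot|ft"
python3 -m jog '{"translation":[[0,0,0],[0,0,0],[0,0,0]],"yaw":[0.05,0.08,0.08],"jaw":[1,1,1]}' 
python3 - <<'E'
from h import *
st=ctrl.get_state();print(Ro.from_rotvec(st['tool_rot']).as_matrix().round(3))
for n in ['top','scene']:
  im=ctrl.get_image(n)
  for r in ctrl.silhouettes('plate_center',im):
    c=max(cv2.findContours(r['region'].astype('uint8'),0,2)[0],key=cv2.contourArea); b=cv2.boxPoints(cv2.minAreaRect(c)); print(n,round(r['p'],2),r['at'],[onz(im,p,.1,st).round(3)[:2] for p in b])
E
```

```text
position: [0.6082, 0.0118, 0.3222]
tool_rot: [0.159, -3.071, 0.03]
ft_force: [-0.3, 0.3, 0.3]
time: 10.12
position: [0.608, 0.0119, 0.3222]
tool_rot: [-0.215, -3.07, 0.043]
ft_force: [0.9, 0.1, 0.7]
grip_width: 0.006
grip_force: 0.0
[[-0.988  0.138 -0.065]
 [ 0.14   0.99  -0.023]
 [ 0.061 -0.032 -0.998]]
top 0.94 [192.5, 283.5] [array([0.309, 0.416]), array([0.377, 0.366]), array([0.305, 0.268]), array([0.238, 0.318])]
top 0.94 [469.1, 200.1] [array([ 0.491, -0.31 ]), array([ 0.605, -0.348]), array([ 0.58 , -0.428]), array([ 0.466, -0.389])]
top 0.78 [276.2, 172.8] [array([0.642, 0.16 ]), array([0.642, 0.058]), array([0.561, 0.057]), array([0.561, 0.158])]
top 0.62 [400.7, 266.0] [array([ 0.285, -0.13 ]), array([ 0.402, -0.16 ]), array([ 0.383, -0.237]), array([ 0.266, -0.207])]
top 0.24 [385.4, 140.2] [array([ 0.678, -0.093]), array([ 0.753, -0.167]), array([ 0.69, -0.23]), array([ 0.615, -0.156])]
scene 0.93 [336.3, 210.4] [array([0.661, 0.038]), array([0.562, 0.006]), array([0.551, 0.152]), array([0.648, 0.174])]
scene 0.93 [449.2, 198.3] [array([0.425, 0.313]), array([0.326, 0.327]), array([0.416, 0.45 ]), array([0.504, 0.431])]
scene 0.8 [200.2, 178.8] [array([ 0.678, -0.381]), array([ 0.539, -0.331]), array([ 0.612, -0.251]), array([ 0.74 , -0.302])]
scene 0.75 [278.8, 165.6] [array([ 0.495, -0.185]), array([ 0.434, -0.197]), array([ 0.47 , -0.105]), array([ 0.528, -0.097])]
```

The limit left the tool tilted by 4° (harmless, lean presses pushed parts downward), but shifts must be computed with the true axes.

```bash
cat >> h.py <<'E'
def tip(st,L=.182): return np.array(st['position'])+Ro.from_rotvec(st['tool_rot']).as_matrix()[:,2]*L
def frac(st,d): return (Ro.from_rotvec(st['tool_rot']).as_matrix().T@np.array(d)/.2).round(3)
E
python3 - <<'E'
from h import *
st=ctrl.get_state();t=tip(st);print(t)
print(frac(st,np.array([.608,-.008,t[2]])-t),frac(st,np.array([.608,-.008,.0955])-t))
E
```

```text
[0.59558694 0.00794895 0.14048339]
[-0.072 -0.07  -0.002] [-0.087 -0.063  0.222]
```

```bash
python3 -m jog '{"translation":[[-0.072,-0.07,0],[-0.072,-0.07,0],[-0.08,-0.066,0.12],[-0.087,-0.063,0.2],[-0.087,-0.063,0.222],[-0.087,-0.063,0.222]],"yaw":[-0.035,-0.066,-0.066,-0.066,-0.066,-0.066],"jaw":[1,1,1,1,1,1]}' | grep -E "pos|rot|ft"
python3 - <<'E'
from h import *
st=ctrl.get_state();t=tip(st);print(t,Ro.from_rotvec(st['tool_rot']).as_matrix().round(3))
b=np.array([-.067,.998,0])
print(frac(st,b*.01),frac(st,b*.04))
im=ctrl.get_image('top')
cv2.imwrite('pics/t4.png',cv2.resize(im['pixels'][110:240,210:380],None,fx=4,fy=4,interpolation=cv2.INTER_CUBIC))
E
```

```text
position: [0.6201, -0.0038, 0.2769]
tool_rot: [0.104, -3.071, 0.031]
ft_force: [0.2, -0.2, -0.1]
[ 0.60777011 -0.00791394  0.09536084] [[-0.995 -0.069 -0.068]
 [-0.067  0.997 -0.023]
 [ 0.069 -0.018 -0.997]]
[-0.     0.05  -0.001] [-0.     0.2   -0.004]
```

View pics/t4.png

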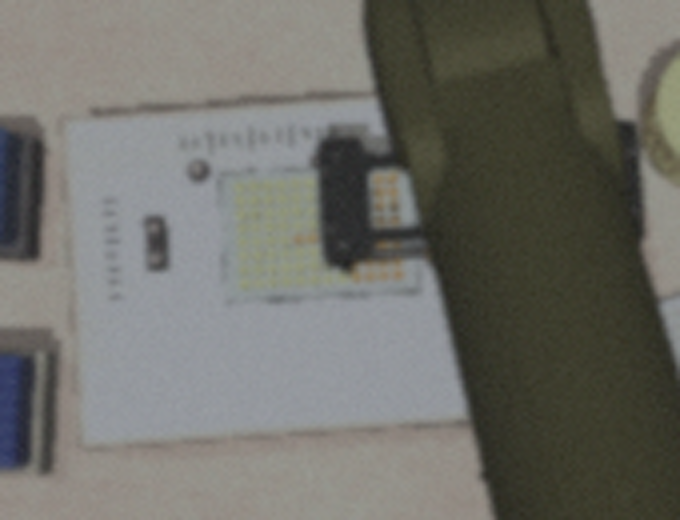

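Plate spans crop cols ~225–420; stop face at ~167, so ~37 mm to go after ~22 mm of free approach.

```bash
python3 -m jog '{"translation":[[0,0.05,0],[0,0.085,0],[0,0.115,0],[0,0.145,0],[0,0.175,0],[0,0.205,0],[0,0.235,-0.003],[0,0.25,-0.004]],"yaw":[0,0,0,0,0,0,0,0],"jaw":[1,1,1,1,1,1,1,1]}' | grep -E "pos|rot|ft"
python3 - <<'E'
from h import *
im=ctrl.get_image('top')
cv2.imwrite('pics/t5.png',cv2.resize(im['pixels'][110:240,210:380],None,fx=4,fy=4,interpolation=cv2.INTER_CUBIC))
E
```

```text
position: [0.6165, 0.0469, 0.2768]
tool_rot: [0.105, -3.071, 0.031]
ft_force: [-0.5, -0.0, -0.1]
```

View pics/t5.png

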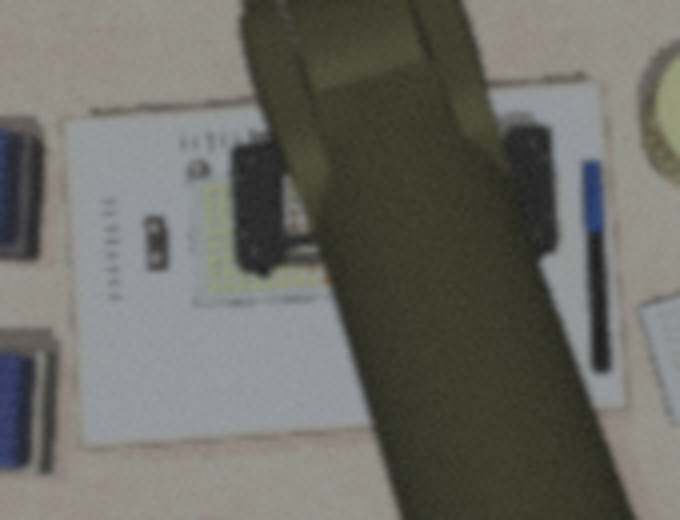

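Plate left edge now at crop col ~193, ~16 mm to the stop.

```bash
python3 -m jog '{"translation":[[0,0.02,0],[0,0.04,0],[0,0.06,0],[0,0.06,0]],"yaw":[0,0,0,0],"jaw":[1,1,1,1]}' | grep -E "pos|ft"
for k in 1; do python3 -m jog '{"translation":[[0,0.01,0],[0,0.01,0]],"yaw":[0,0],"jaw":[1,1]}' | grep -E "pos|ft"; done
python3 -m jog '{"translation":[[0,0.008,0],[0,0.008,0]],"yaw":[0,0],"jaw":[1,1]}' | grep -E "pos|ft"
```

```text
position: [0.6158, 0.0588, 0.2766]
ft_force: [-0.6, -0.9, 0.4]
position: [0.6157, 0.0602, 0.2766]
ft_force: [0.5, -0.5, 0.3]
position: [0.6156, 0.0618, 0.2765]
ft_force: [0.9, -0.1, 0.4]
```

```bash
python3 -m jog '{"translation":[[0,0.008,0],[0,0.008,0]],"yaw":[0,0],"jaw":[1,1]}' | grep -E "pos|ft"
python3 -m jog '{"translation":[[0,0.008,0],[0,0.008,0]],"yaw":[0,0],"jaw":[1,1]}' | grep -E "pos|ft"
```

```text
position: [0.6155, 0.0634, 0.2765]
ft_force: [0.4, -0.4, 0.8]
position: [0.6155, 0.0638, 0.2765]
ft_force: [0.3, -4.0, 1.3]
```

Against the stop (−4 N). Retreat, and re-press the rear side onto both pins.

```bash
python3 - <<'E'
from h import *
st=ctrl.get_state();t=tip(st);print(t,st['time'])
for p in [(t[0],t[1],.14),(.520,.138,.14),(.520,.138,.096)]: print(frac(st,np.array(p)-t))
E
```

```text
[0.60321732 0.05936992 0.09499759] 13.675
[ 0.016 -0.005 -0.224]
[ 0.404  0.416 -0.206]
[0.389 0.42  0.013]
```

```bash
python3 -m jog '{"translation":[[0,-0.08,0],[0,-0.15,0],[0.01,-0.15,-0.12],[0.016,-0.15,-0.224],[0.2,0.1,-0.224],[0.4,0.416,-0.21],[0.404,0.416,-0.206],[0.404,0.416,-0.206]],"yaw":[0,0,0,0,0,0,0,0],"jaw":[1,1,1,1,0.3,0.3,0.3,0.3]}' | grep -E "pos|ft"
python3 -m jog '{"translation":[[-0.008,0,0.1],[-0.015,0.004,0.2],[-0.015,0.004,0.219],[-0.015,0.004,0.219]],"yaw":[0,0,0,0],"jaw":[0.3,0.3,0.3,0.3]}' | grep -E "pos|ft|wid"
python3 - <<'E'
from h import *
st=ctrl.get_state();t=tip(st);print(t,st['time'])
b=np.array([.998,.067,0]);print(frac(st,b*.02))
E
```

```text
position: [0.5318, 0.1441, 0.3223]
ft_force: [0.3, -0.4, 0.1]
position: [0.532, 0.143, 0.2768]
ft_force: [0.0, 0.7, -0.5]
grip_width: 0.69
[0.51945529 0.13891134 0.09531591] 15.175
[-0.1   -0.    -0.007]
```

```bash
python3 -m jog '{"translation":[[-0.03,0,-0.002],[-0.06,0,-0.004],[-0.09,0,-0.006],[-0.11,0,-0.008],[-0.11,0,-0.008]],"yaw":[0,0,0,0,0],"jaw":[0.3,0.3,0.3,0.3,0.3]}' | grep -E "pos|ft"
python3 -m jog '{"translation":[[-0.01,0,0],[-0.01,0,0]],"yaw":[0,0],"jaw":[0.3,0.3]}' | grep -E "pos|ft"
python3 -m jog '{"translation":[[-0.01,0,0],[-0.01,0,0]],"yaw":[0,0],"jaw":[0.3,0.3]}' | grep -E "pos|ft"
```

```text
position: [0.5543, 0.1449, 0.2778]
ft_force: [0.3, -0.4, -0.5]
position: [0.556, 0.145, 0.2777]
ft_force: [-0.4, -0.7, 0.5]
position: [0.5576, 0.1452, 0.2774]
ft_force: [-3.0, -0.1, 2.2]
```

```bash
python3 -m jog '{"translation":[[-0.006,0,0],[-0.006,0,0]],"yaw":[0,0],"jaw":[0.3,0.3]}' | grep -E "pos|ft"
python3 -m jog '{"translation":[[0.1,0,0],[0.2,0,-0.1],[0.2,0,-0.4],[0.2,0,-0.6],[0.2,0,-0.6]],"yaw":[0,0,0,0,0],"jaw":[0,0,0,0,0]}' | grep -E "pos|ft"
python3 - <<'E'
from h import *
st=ctrl.get_state();w=ctrl.get_image('wrist');im=ctrl.get_image('top')
print(tip(st,.164),st['time'])
a=cv2.resize(im['pixels'][120:240,220:360],None,fx=5,fy=5,interpolation=cv2.INTER_CUBIC)
cv2.imwrite('pics/t6.png',a);cv2.imwrite('pics/w6.png',w['pixels'])
for n,i in [('top',im),('w',w)]: print(n,[(round(r['p'],2),np.round(r['at'])) for r in ctrl.silhouettes('knob_grip',i)])
E
```

```text
position: [0.5581, 0.1454, 0.2774]
ft_force: [-6.8, -1.5, 5.6]
position: [0.5288, 0.146, 0.4037]
ft_force: [0.7, 0.1, -1.1]
[0.51909378 0.14243423 0.24006573] 17.175
top [(0.58, array([333., 223.]))]
w [(0.63, array([158., 118.])), (0.54, array([266., 191.]))]
```

View pics/w6.png

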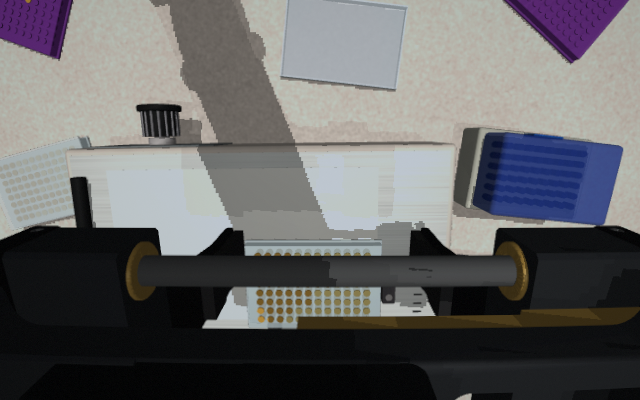

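Plate is square with its left side against the stop (387,297). Knob: lip (159,106), body (160,122), shaft (161,142).

```bash
python3 - <<'E'
from h import *
st=ctrl.get_state();w=ctrl.get_image('wrist');im=ctrl.get_image('top')
for n,uv,z in [('lip top',(159,106),.0785),('body top',(160,122),.0745),('bodyL',(141,122),.058),('bodyR',(179,122),.058),('boxFR',(68,150),.09),('boxFmid',(161,147),.09),('boxFL',(453,143),.09)]: print(n,onz(w,uv,z,st).round(4))
print('top',onz(im,(333,223),.07).round(4),onz(im,(337,217),.09).round(4),onz(im,(290,219),.09).round(4))
R=Ro.from_rotvec(st['tool_rot']).as_matrix();print(R.round(3))
print('bodyx side:',tip(st,.113))
E
```

```text
lip top [ 0.4393 -0.0179  0.0785]
body top [ 0.4534 -0.0193  0.0745]
bodyL [ 0.4544 -0.0469  0.058 ]
bodyR [ 0.4522 -0.0089  0.058 ]
boxFR [ 0.4833 -0.098   0.09  ]
boxFmid [ 0.4753 -0.0107  0.09  ]
boxFL [0.4543 0.245  0.09  ]
top [ 0.4604 -0.0197  0.07  ] [ 0.4764 -0.0293  0.09  ] [0.4703 0.0933 0.09  ]
[[-0.995 -0.068 -0.069]
 [-0.067  0.997 -0.023]
 [ 0.07  -0.019 -0.997]]
bodyx side: [0.51948753 0.14234169 0.28588424]
```

```bash
python3 - <<'E'
from h import *
st=ctrl.get_state();print(frac(st,np.array([.4565,-.027,.16])-tip(st,.164)))
E
```

```text
[ 0.325 -0.812  0.414]
```

```bash
python3 -m jog '{"translation":[[0.1,-0.25,0.1],[0.2,-0.5,0.2],[0.325,-0.812,0.3],[0.325,-0.812,0.414],[0.325,-0.812,0.414]],"yaw":[0,0,0,0,0],"jaw":[0,0,0,0,0]}' | grep -E "pos|ft"
python3 - <<'E'
from h import *
st=ctrl.get_state();w=ctrl.get_image('wrist');print(tip(st,.164),st['joint_positions'].round(2))
cv2.imwrite('pics/w7.png',w['pixels'])
for z in (.05,.058,.07): print(z,proj(w,[.4565,-.027,z],st).round(0),onz(w,(320,200),z,st).round(3))
print([(round(r['p'],2),np.round(r['at'])) for r in ctrl.silhouettes('knob_grip',w)])
E
```

```text
position: [0.467, -0.0239, 0.3227]
ft_force: [0.6, 0.3, 0.3]
[ 0.4551928  -0.02751915  0.15913978] [ 0.57  0.05 -0.6   1.95  0.05  1.23  1.59]
0.05 [328. 215.] [ 0.445 -0.034  0.05 ]
0.058 [328. 218.] [ 0.443 -0.034  0.058]
0.07 [328. 221.] [ 0.441 -0.034  0.07 ]
[(0.82, array([327., 217.]))]
```

View pics/w7.png

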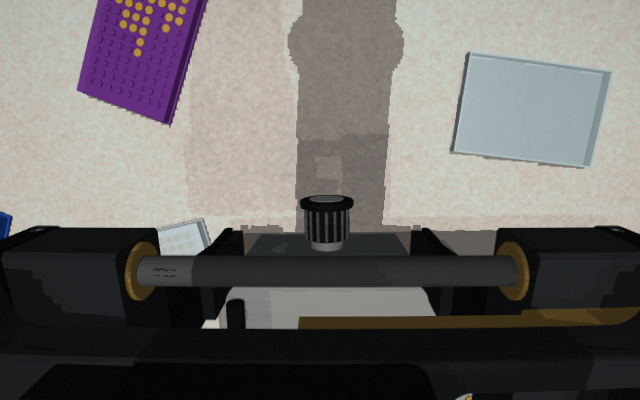

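Knob body (303–350, 208–240) is centred where predicted (328,222), between the open fingers. Descend and grip.

```bash
python3 - <<'E'
from h import *
st=ctrl.get_state();p=tip(st,.164);print(frac(st,np.array([.4563,-.0275,.060])-p),frac(st,[-.00998,-.00067,0]))
E
```

```text
[-0.028  0.     0.506] [0.05  0.    0.003]
```

```bash
python3 -m jog '{"translation":[[-0.007,0,0.12],[-0.014,0,0.25],[-0.021,0,0.38],[-0.026,0,0.46],[-0.028,0,0.506],[-0.028,0,0.506]],"yaw":[0,0,0,0,0,0],"jaw":[0,0,0,0,0,0]}' 
python3 -m jog '{"translation":[[0,0,0],[0,0,0],[0,0,0],[0,0,0]],"yaw":[0,0,0,0],"jaw":[1,1,1,1]}' 20
python3 -m jog '{"translation":[[0,0,0],[0,0,0]],"yaw":[0,0],"jaw":[1,1]}'
```

```text
time: 18.95
position: [0.4673, -0.0245, 0.2235]
tool_rot: [0.105, -3.071, 0.031]
ft_force: [0.1, -0.2, -0.4]
grip_width: 0.997
grip_force: 0.0
time: 19.45
position: [0.4671, -0.0249, 0.2236]
tool_rot: [0.104, -3.072, 0.032]
ft_force: [-0.0, 0.2, -0.5]
grip_width: 0.63
grip_force: 0.0
time: 19.7
position: [0.4671, -0.0255, 0.2235]
tool_rot: [0.104, -3.072, 0.033]
ft_force: [-0.5, -2.0, -0.2]
grip_width: 0.45
grip_force: 20.0
```

```bash
python3 -m jog '{"translation":[[0,0,0],[0,0,0],[0,0,0]],"yaw":[0,0,0],"jaw":[1,1,1]}'
```

```text
time: 20.08
position: [0.4671, -0.0255, 0.2234]
tool_rot: [0.104, -3.072, 0.033]
ft_force: [0.3, -4.3, 0.1]
grip_width: 0.451
grip_force: 20.0
```

Width 39 mm suggests the pads caught the 41 mm lip rather than the 33 mm body; open, go 5 mm nearer the panel, re-close.

```bash
python3 -m jog '{"translation":[[0,0,0],[0,0,0],[-0.012,-0.005,0],[-0.025,-0.005,-0.002],[-0.025,-0.005,-0.002]],"yaw":[0,0,0,0,0],"jaw":[0.4,0.3,0.3,0.3,0.3]}'
python3 -m jog '{"translation":[[0,0,0],[0,0,0],[0,0,0],[0,0,0]],"yaw":[0,0,0,0],"jaw":[1,1,1,1]}' 20
```

```text
time: 20.7
position: [0.4724, -0.0253, 0.2235]
tool_rot: [0.104, -3.072, 0.031]
ft_force: [-0.7, -0.5, 0.5]
grip_width: 0.697
grip_force: 0.0
time: 21.2
position: [0.4721, -0.0253, 0.2235]
tool_rot: [0.104, -3.071, 0.031]
ft_force: [-0.7, 1.2, -0.8]
grip_width: 0.373
grip_force: 20.0
```

Now on the 33 mm body. Pull.

```bash
python3 -m jog '{"translation":[[0.01,0,0.001],[0.02,0,0.002],[0.03,0,0.002],[0.03,0,0.002]],"yaw":[0,0,0,0],"jaw":[1,1,1,1]}' 30
python3 -m jog '{"translation":[[0.01,0,0],[0.02,0,0.001],[0.03,0,0.002],[0.033,0,0.002],[0.033,0,0.002]],"yaw":[0,0,0,0,0],"jaw":[1,1,1,1,1]}'
```

```text
time: 21.7
position: [0.4652, -0.0258, 0.2233]
tool_rot: [0.104, -3.068, 0.032]
ft_force: [-2.8, 0.8, 1.2]
grip_width: 0.368
grip_force: 30.0
time: 22.32
position: [0.4598, -0.0263, 0.2235]
tool_rot: [0.104, -3.073, 0.031]
ft_force: [0.3, 2.6, -1.6]
grip_width: 0.371
grip_force: 30.0
```

```bash
python3 -m jog '{"translation":[[0,0,0],[0,0,0],[0,0,0],[0,0,0],[0,0,0]],"yaw":[0,0,0,0,0],"jaw":[0.2,0,0,0,0]}' | grep -E "wid|ft"
python3 -m jog '{"translation":[[0.01,0,-0.12],[0.02,0,-0.3],[0.03,0,-0.6],[0.04,0,-0.9],[0.04,0,-0.9]],"yaw":[0,0,0,0,0],"jaw":[0,0,0,0,0]}' | grep -E "pos|ft"
python3 - <<'E'
from h import *
st=ctrl.get_state();w=ctrl.get_image('wrist');print(st['time'])
im=ctrl.get_image('top')
a=cv2.resize(w['pixels'][100:320,140:560],(800,419));b=cv2.resize(im['pixels'][130:230,200:380],(324,180),interpolation=cv2.INTER_CUBIC)
c=np.zeros((600,800,3),'uint8');c[:419]=a;c[420:600,:324]=b
s=ctrl.get_image('scene');c[420:600,330:800]=cv2.resize(s['pixels'][165:255,220:455],(470,180));cv2.imwrite('pics/f.png',c)
E
```

```text
ft_force: [-0.4, 0.1, -0.1]
grip_width: 0.857
position: [0.4651, -0.0223, 0.4087]
ft_force: [0.4, 0.1, -0.1]
23.575
```

View pics/f.png

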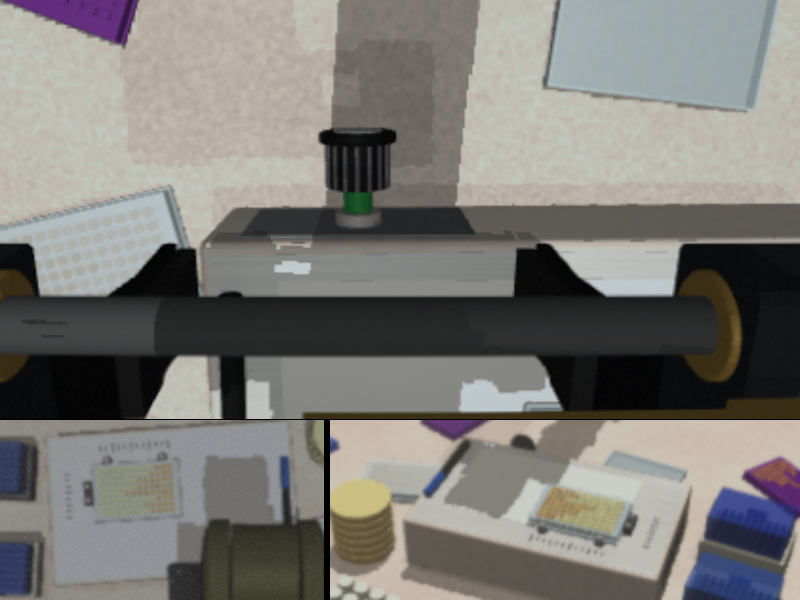

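The green band shows on the knob's shaft, and the top and scene views show the plate square against both pins and the stop. The bystanders are unmoved and the arm is clear.

```bash
python3 -c "
from bench import ctrl
print(ctrl.close_job())"
```

```text
the job is handed in; nothing more can be done
None
```

I handed the job in at about 24 s: the plate is pushed square against both pins and the end stop, and the lamp knob was pulled 12 mm and stays out on its own. I confirmed both by contact force and the last pictures; the judge returned no result.

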